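Hang the bracket that matches the sample on the paint rack

ROBOT

A 7-joint arm with a two-finger parallel gripper is mounted at the origin on the work surface. World frame = base frame: x ahead of the robot, y to its left, z up, the work surface at z = 0. Lengths are in m, angles in degrees, forces in N, time in s.
With the tool pointing down it reaches from about 0.425 to 0.95 m from the base axis. Payload 4.7 kg.
Tool frame: the origin (TCP) lies where the fingers leave the gripper's body, on its centre line; the fingertips stand 70 mm ahead of it and the grasp point (between the pads) lies 51 mm ahead of it (r.tips_ahead is the distance from the TCP to the fingertips, in m); z points along the fingers, y is the direction in which the jaws open and shut (so a half turn about z gives the same grasp; the last joint's range is limited). The gripper opens to 87 mm and grips with 3 to 60 N. Pads are 19 mm wide; open, the fingers measure 117 mm over their backs; the gripper's body (75 mm by 190 mm) begins 51 mm behind the grasp point.
Start: joints at [62.172, 26.849, -2.785, 87.806, 1.381, 65.374, -4.715], TCP at [0.298, -0.606, 0.292] pointing down, gripper open.
Joint ranges: [-148.3, 148.3], [-19.14, 114.17], [-79.39, 73.82], [5.75, 140.21], [-59.74, 239.74], [12.07, 113.84], [-152.46, 152.46]. Speed limits (degrees/s): [147.25, 147.25, 180, 180, 180, 180, 180].

INTERFACE

Orientations are given as [roll, pitch, yaw] about the fixed x, y, z axes, in that order (R = Rz(yaw) Ry(pitch) Rx(roll)).
In Python, from workcell import r gives the robot as it stands.
- The arm moves only by the tool play_rows, never from a script. Its argument "commands" is a list of rows, each a list of 2 entries, a list of its own where there are three numbers: the shift along the tool's x, y, z in m, then the turn, a rotation vector about the tool's x, y, z in degrees. In form: [[[x, y, z], [ax, ay, az]], ...]. A call has exactly 10 rows; each row is the pose to reach, as a shift and turn from the pose commanded when the call began, along the tool's axes at that moment; what a row does not reach only later rows make up. A row lasts 1/8 s, in which the tool goes at most 62.5 mm and 10.7 degrees, less where a joint would pass 70% of its speed; a pose out of reach is approached as far as the arm can. A call with a gripper value outside its range is refused whole. "grip" is the opening, from 0 (shut) to 1 (fully open), set as the call begins (left out, the last holds). The fingers move at their own pace and stop on an object; the grip force is fixed at half the most. Time passes only in rows, so rows that repeat a pose let the fingers close, or fill a call up. It gives the time, the measured TCP pose, the force and the opening at its end, in the units of the state.
- r.get_state(): the state, without advancing time (a new reading comes with each control period).
- r.capture(name): name is "scene" or "top" or "wrist"; returns (picture, depth): 480x640x3 uint8, red, green, blue; 480x640 float32, m along the optical axis (not along the pixel's ray), 0 where there is no reading.
- r.calibration(name): a dict with "intrinsics" (3x3 intrinsics, pixels), "xyz" and "rotation" of the camera in the world; the wrist camera has in their place "mount" (4x4, takes a point from camera to tool coordinates, whose origin is the TCP and whose axes are the flange's). Camera axes: x right, y down, z forward; pixel columns grow to the right and rows downward; lengths in m; the calibration is good to about 2 mm. A picture is of the moment at which its call begins: read the wrist's pose just before it. calibration takes no time and is no camera call.
- r.finish_job(): hands the job in, once; it reports no verdict.
The state is a dict: "time": time; "joint_positions": joint angles; "joint_vel": joint speeds; "effort": joint torques, N m; "position": TCP position; "orientation": TCP orientation; "ft_force": force on the tool from outside, world axes, zero at the start; "moment": the same for the moment, N m; "finger_gap": opening from 0.0 (shut) to 1.0 (fully open).
Only numpy, scipy, OpenCV 4.12 (cv2) and the standard library are available. Lean on these libraries where they do the work, as an engineer would, in place of code of your own. Each camera call takes 0.05 s, during which the arm holds its last target.

TASK

A sample bracket stands on the black rubber mat beside the three-bay parts bins. Take the one bracket of the same shape out of the bins and hang it by its top bar on both hooks of the paint rack: lower it until the bar rests on the two hooks, and only then let go. Leave the other brackets in their bays, and do not move the samples or anything else on the bench.

Things in the scene. Friction and masses are not known exactly. Their poses are not given: they have to be found in the camera images.
- bracket_long: Steel bracket, 80 mm high, 0.3-0.5 kg, standing in one bay of the bins: level top bar 160 (y) x 16 (x) x 10 mm, legs 16 x 8 mm at y = +-76 mm; each foot a strip 90 x 20 x 5 mm along x, centred under its leg (from above: an H). Origin: centre of the top bar, 75 mm above the feet's underside; y along the bar, z up. Half a turn about z changes nothing.
- bracket_offset: Steel bracket, 80 mm high, 0.3-0.5 kg, standing in one bay of the bins: level top bar 160 (y) x 16 (x) x 10 mm, legs 16 x 8 mm at y = +-76 mm; each foot a strip 62 x 20 x 5 mm along x, one-sided: at the +y leg it spans x -12..+50 mm, at the -y leg -50..+12 mm (from above: a Z). Origin: centre of the top bar, 75 mm above the feet's underside; y along the bar, z up. Half a turn about z changes nothing.
- bracket_round: Steel bracket, 80 mm high, 0.3-0.5 kg, standing in one bay of the bins: level top bar 160 (y) x 16 (x) x 10 mm, legs 16 x 8 mm at y = +-76 mm; each foot a disc 48 mm across, 5 mm thick, under its leg. Origin: centre of the top bar, 75 mm above the feet's underside; y along the bar, z up. Half a turn about z changes nothing.
- sample_long: Sample bracket, identical in shape, size and axes to bracket_long. Origin: centre of its top bar. Exactly one of the three samples stands on the rubber mat; the other two are put away in the steel tray. Bar roughly along world y.
- sample_offset: Sample bracket, identical in shape, size and axes to bracket_offset. Origin: centre of its top bar. Exactly one of the three samples stands on the rubber mat; the other two are put away in the steel tray. Bar roughly along world y.
- sample_round: Sample bracket, identical in shape, size and axes to bracket_round. Origin: centre of its top bar. Exactly one of the three samples stands on the rubber mat; the other two are put away in the steel tray. Bar roughly along world y.
- mat: Flat black rubber mat, 120 (x) x 220 (y) x 4 mm, on the table just beyond the bins. Origin: centre of its underside. The sample whose origin is within 60 mm of it, seen from above, is the one to match; it stands near the middle of the mat.
- bins: Black open bins fixed to the table: 240 (x) x 386 (y) x 45 mm high, two partitions, three bays along y (centres at y = -127, 0, +127 mm, 230 x 122 mm inside), walls and floor 5 mm. Origin: centre of the underside. One bracket stands in each bay, its bar along the bins' x; which bay holds which differs each time.
- rack: Paint rack fixed to the table: white base 140 (x) x 220 (y) x 14 mm, two round upright posts with a hook each, a thin cross rod 60 mm up, nothing between the posts above it. Origin: centre of the base's underside; y runs from the right to the left hook. A bracket hung on both hooks has its bar along y, its legs outside the hooks, its bar centre 160 mm above this origin.
- hook_left: Hook of 10 mm round steel at y = +44 mm of the rack, axes as the rack's, opening upwards. Origin: the seat for the bar's underside, 155 mm above the table, half-way between post and upturned tip. Post face at x = +16 mm, rising 37 mm above the seat; tip face at x = -16 mm, leaning slightly outwards, rising 33 mm. The bar comes in from above.
- hook_right: Hook of 10 mm round steel at y = -44 mm of the rack, axes as the rack's, opening upwards. Origin: the seat for the bar's underside, 155 mm above the table, half-way between post and upturned tip. Post face at x = +16 mm, rising 37 mm above the seat; tip face at x = -16 mm, leaning slightly outwards, rising 33 mm. The bar comes in from above.
- spray_a: Bystander: white spray bottle with red head, 76 mm in diameter, 192 mm tall. Origin: centre of its underside.
- spray_b: Bystander: amber spray bottle with yellow head, 76 mm in diameter, 192 mm tall. Origin: centre of its underside.
- tin: Bystander: plain metal can, 60 mm in diameter, 75 mm tall. Origin: centre of its underside.
- jar: Bystander: jar, 72 mm in diameter, 100 mm tall. Origin: centre of its underside.
- wrench: Bystander: open-ended wrench 180 mm long lying on the table. Origin: near its middle.
- brush: Bystander: brush lying on the table, about 200 mm long. Origin: near its middle.
Mind the look-alikes: they are no part of the job. Leave any green look-alike of the bracket_long alone.

How it is judged:
By the outcome, as a careful person would: the job done as asked, in the order asked, and still so for the second after the job is handed in, with the robot touching nothing.
It also fails if it takes over 42 s, if anything falls off the work surface, if the arm or the gripper's body presses on something with over 40 N, if the wrist force passes 120 N, or if a joint passes its speed limit or range.

## Working session

There is one attempt and no reset: what is moved stays moved. The work goes in short steps, Python scripts to look and compute and a tool call to move; the robot and the scene stay as the last step left them, time stands still between calls to the robot, and variables do not carry over. Pictures are saved under pics/ and viewed, and the job is handed in when it is done.

Besides the shell and the picture viewer there is one more tool, called by a JSON object that holds its "name" and its "arguments", one argument or row to a line. play_rows: Moves the arm, as the interface text tells. Its arguments: {"type":"object","properties":{"commands":{"type":"array","items":{"type":"array"}},"grip":{"type":"number"}},"required":["commands"]}

```bash
mkdir -p pics; ls
python3 - <<'E'
from workcell import r
import cv2,numpy as np
print(r.get_state())
for n in ("scene","top"):
    p,d=r.capture(n); cv2.imwrite(f"pics/{n}0.png",p[:,:,::-1]); np.savez(f"{n}0.npz",p=p,d=d)
    print(n,r.calibration(n))
print(r.calibration("wrist"), r.tips_ahead)
E
```

```text
pics
{'time': 0.0, 'joint_positions': array([62.17106544, 26.89779873, -2.78447148, 87.87499882,  1.37966403,
       65.37591242, -4.7167455 ]), 'joint_vel': array([ 0.02548614,  0.00673014,  0.04618163,  0.04466995,  0.02859498,
        0.08480448, -0.00072406]), 'effort': array([-2.84062207e-04, -5.07973123e+01, -8.04706989e-02, -2.36154646e+01,
       -6.12690160e-02,  3.79170687e-02,  2.16885251e-04]), 'position': array([ 0.29753934, -0.60535088,  0.29118409]), 'orientation': array([-1.79884840e+02,  3.19924841e-03,  2.61732971e+01]), 'ft_force': array([-1.4177386 , -0.46157804, -0.20931413]), 'moment': array([0.01939559, 0.0194257 , 0.02544482]), 'finger_gap': 1.0013950716313607}
scene {'intrinsics': array([[488.77710064,   0.        , 320.30217815],
       [  0.        , 488.77710064, 239.63040008],
       [  0.        ,   0.        ,   1.        ]]), 'xyz': array([ 1.48992748, -0.46643412,  0.83260165]), 'rotation': array([-123.52154648,   -1.42802643,   64.95839011])}
top {'intrinsics': array([[513.26445807,   0.        , 325.81954973],
       [  0.        , 513.26445807, 237.96586002],
       [  0.        ,   0.        ,   1.        ]]), 'xyz': array([0.24429392, 0.00424964, 1.44132986]), 'rotation': array([-169.11732504,    0.80460068,  -90.67453944])}
{'intrinsics': array([[404.18513688,   0.        , 321.37547873],
       [  0.        , 404.18513688, 234.18701216],
       [  0.        ,   0.        ,   1.        ]]), 'mount': array([[-7.28030588e-04, -9.65388228e-01, -2.60816104e-01,
         7.05064517e-02],
       [ 9.99998190e-01, -2.44337514e-04, -1.88695676e-03,
        -8.23521870e-04],
       [ 1.75791869e-03, -2.60817005e-01,  9.65386658e-01,
        -9.31689287e-02],
       [ 0.00000000e+00,  0.00000000e+00,  0.00000000e+00,
         1.00000000e+00]])} 0.0697
```

View pics/scene0.png

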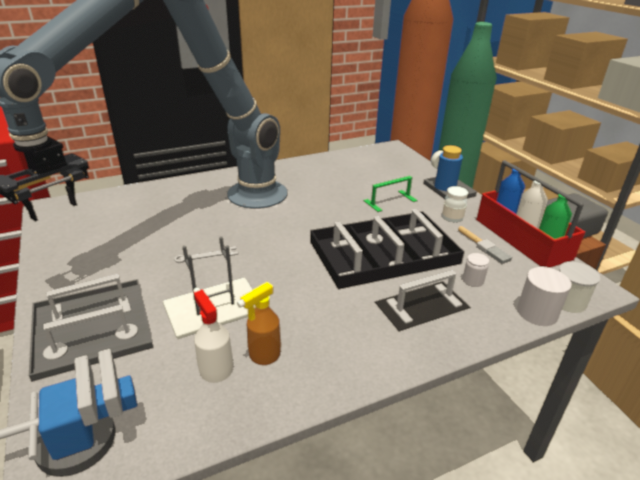

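View pics/top0.png

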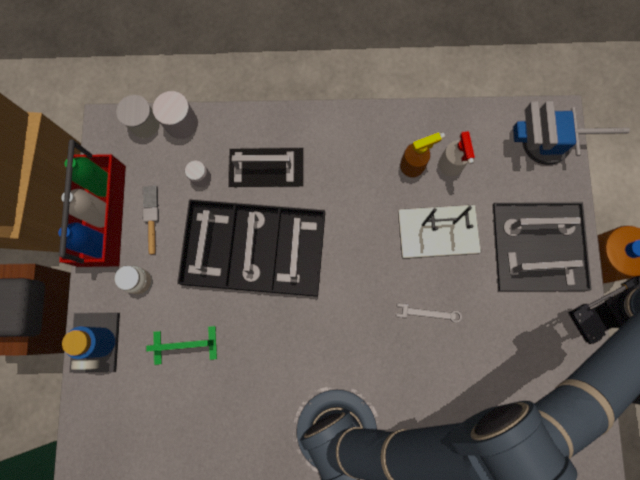

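The overview shows the bins around top (255,248), the mat with its sample at (265,167), the rack at (440,228) and the tray at (540,247). I'll zoom in on each of them.

```bash
cat > h.py <<'E'
import numpy as np,cv2
from scipy.spatial.transform import Rotation as Ro
from workcell import r
def cam(n,st=None):
    c=r.calibration(n); K=c["intrinsics"]
    if n=="wrist":
        T=np.eye(4);T[:3,:3]=Ro.from_euler("xyz",st["orientation"],degrees=True).as_matrix();T[:3,3]=st["position"]
        return K,T@c["mount"]
    T=np.eye(4);T[:3,:3]=Ro.from_euler("xyz",c["rotation"],degrees=True).as_matrix();T[:3,3]=c["xyz"]
    return K,T
def world(d,K,T):
    v,u=np.mgrid[:480,:640]
    P=np.stack([(u-K[0,2])/K[0,0]*d,(v-K[1,2])/K[1,1]*d,d],-1)
    W=P@T[:3,:3].T+T[:3,3]; W[d<=0]=np.nan
    return W
def proj(X,K,T):
    p=(np.atleast_2d(X)-T[:3,3])@T[:3,:3]; p=p/p[:,2:]
    return (p@K.T)[:,:2]
E
python3 - <<'E'
from h import *
a=np.load("top0.npz");p=a["p"];d=a["d"];K,T=cam("top");W=world(d,K,T)
for nm,(x,y,w,h) in dict(bins=(170,135,170,165),rack=(390,130,110,140),tray=(485,195,110,105)).items():
    c=p[y:y+h,x:x+w,::-1]; s=min(780/w,580/h); cv2.imwrite(f"pics/top_{nm}.png",cv2.resize(c,None,fx=s,fy=s,interpolation=cv2.INTER_CUBIC))
for n,(x,y,w,h) in dict(smp=(225,145,82,45),b1=(190,205,40,85),b2=(236,205,37,80),b3=(276,205,45,85)).items():
    S=W[y:y+h,x:x+w].reshape(-1,3)
    print(n,"zs",np.nanpercentile(S[:,2],[1,50,90,99]))
    z0=np.nanpercentile(S[:,2],99.)
    B=S[(S[:,2]>z0-.008)]
    (cx,cy),(l,w_),an=cv2.minAreaRect(B[:,:2].astype(np.float32)*1000); print(cx,cy,l,w_,an,len(B))
print("table", np.nanmedian(W[330:360,240:300,2]))
E
```

```text
smp zs [-0.00378399  0.0054652   0.05524988  0.08874205]
736.3163452148438 200.74835205078125 18.41069793701172 156.73593139648438 0.5008492469787598 310
b1 zs [-0.00157404  0.00811891  0.08206512  0.09011845]
509.471923828125 355.90435791015625 17.746082305908203 159.59584045410156 82.68053436279297 338
b2 zs [-0.00031041  0.00808544  0.08364855  0.09013289]
500.65972900390625 227.8453826904297 16.975364685058594 159.75965881347656 85.75209045410156 336
b3 zs [-0.00195507  0.00773637  0.05128246  0.08964802]
483.6408386230469 105.2623519897461 16.370460510253906 159.16796875 85.67057037353516 338
table 0.0015226861377639622
```

Run:
```python
from h import *
a=np.load("scene0.npz");p=a["p"]
for nm,(x,y,w,h) in dict(smp=(370,255,110,80),rack=(150,220,150,170)).items():
    c=p[y:y+h,x:x+w,::-1]; s=min(780/w,580/h); cv2.imwrite(f"pics/sc_{nm}.png",cv2.resize(c,None,fx=s,fy=s,interpolation=cv2.INTER_CUBIC))
```

```text
(no output)
```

View pics/top_bins.png

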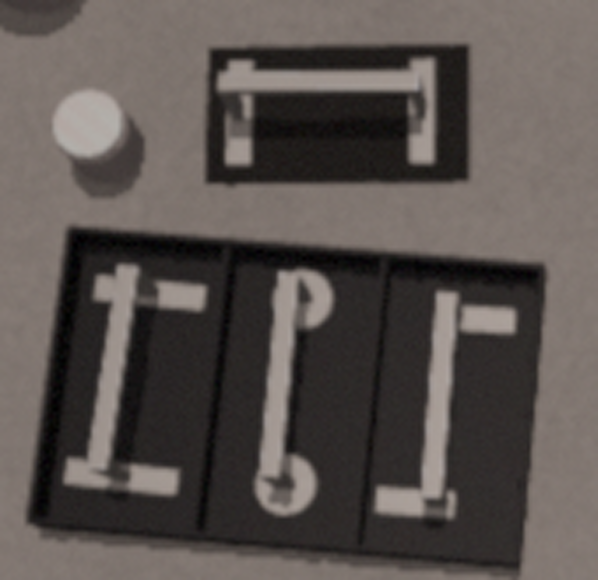

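View pics/sc_smp.png

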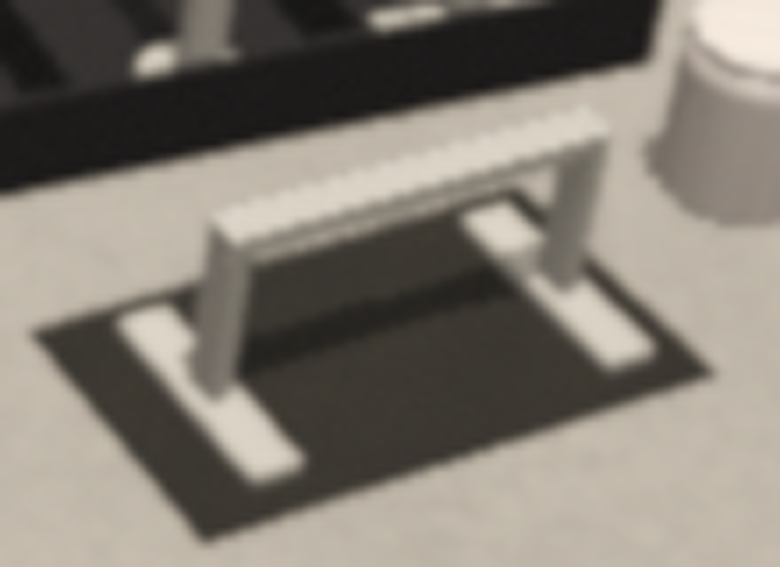

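View pics/top_tray.png

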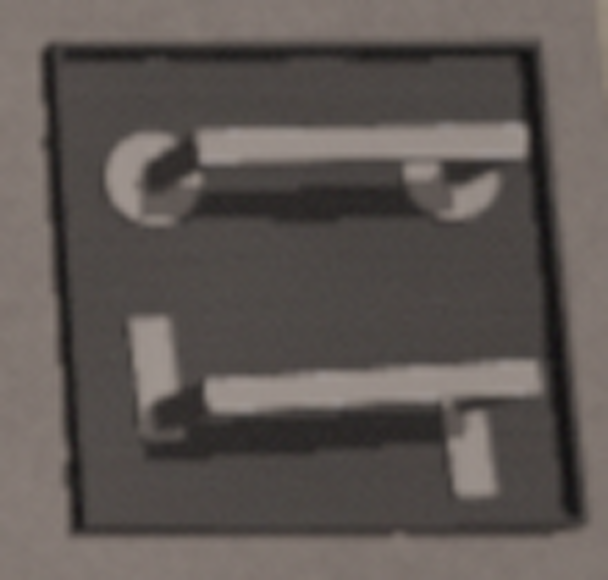

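View pics/sc_rack.png

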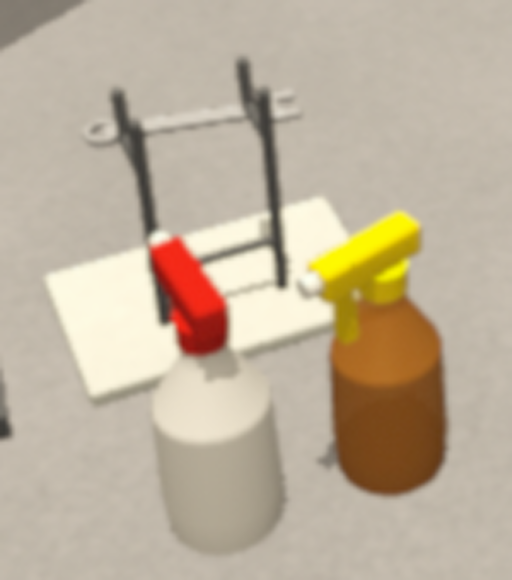

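View pics/top_rack.png

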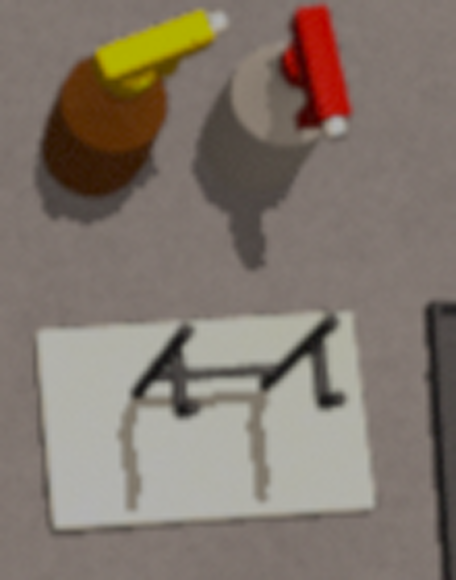

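The mat sample has feet centred along x, so it is the long one. The tray holds the round and the offset samples. The target is therefore the left bay's H-shaped bracket, bar centre about (0.509, 0.356), z 0.08, bar direction about −7°. The hook tips face the robot, so rack x is roughly world x. Next I'll measure the rack from the top view.

Run:
```python
from h import *
a=np.load("top0.npz");p=a["p"].astype(int);d=a["d"];K,T=cam("top");W=world(d,K,T)
x,y,w,h=390,195,100,70
S=W[y:y+h,x:x+w]; c=p[y:y+h,x:x+w]
print("base z",np.nanmedian(S[25:55,20:35,2]), "table near",np.nanmedian(W[270:290,420:460,2]), "rgb", c[10,15],c[40,30],c[2,2])
m=(c.mean(-1)>150).astype(np.uint8)
m=cv2.morphologyEx(m,cv2.MORPH_CLOSE,np.ones((9,9)))
cs=max(cv2.findContours(m,0,2)[0],key=cv2.contourArea)[:,0,:]
u=cs+[x,y]
ray=np.c_[(u-[K[0,2],K[1,2]])/K[0,0],np.ones(len(u))]@T[:3,:3].T
t=(0.014-T[2,3])/ray[:,2]; X=T[:3,3]+ray*t[:,None]
print(cv2.minAreaRect((X[:,:2]*1000).astype(np.float32)))
# hook points: anything z>.1
q=S[(S[:,:,2]>.1)]; print(len(q)); 
for k in q[np.argsort(q[:,2])][::4]: print(k.round(4))
for n,(x,y,w,h) in dict(sa=(440,125,40,50),sb=(395,125,50,55)).items():
    S=W[y:y+h,x:x+w].reshape(-1,3); q=S[S[:,2]>.05]; print(n,q.min(0),q.max(0))
```

```text
base z 0.014980318344490762 table near 0.001357563179328336 rgb [123 112 107] [130 122 108] [128 118 113]
((536.4295043945312, -299.18280029296875), (137.78890991210938, 216.81460571289062), 2.818713665008545)
254
[ 0.5597 -0.3368  0.1002]
[ 0.5517 -0.2556  0.1045]
[ 0.5505 -0.2518  0.1102]
[ 0.5558 -0.3406  0.1163]
[ 0.5554 -0.3428  0.1181]
[ 0.5503 -0.2522  0.1226]
[ 0.5522 -0.2491  0.1261]
[ 0.5564 -0.2483  0.1312]
[ 0.558  -0.3373  0.1409]
[ 0.5602 -0.337   0.1429]
[ 0.556  -0.3377  0.1492]
[ 0.5423 -0.3389  0.1511]
[ 0.5501 -0.3368  0.1514]
[ 0.5262 -0.3402  0.1523]
[ 0.5313 -0.3455  0.1527]
[ 0.5366 -0.3407  0.1529]
[ 0.5287 -0.3376  0.1532]
[ 0.526  -0.3373  0.1534]
[ 0.5495 -0.3465  0.1535]
[ 0.5245 -0.258   0.1537]
[ 0.543  -0.2487  0.154 ]
[ 0.5376 -0.2535  0.1542]
[ 0.5454 -0.2564  0.1545]
[ 0.5494 -0.3385  0.1546]
[ 0.5112 -0.252   0.1549]
[ 0.5177 -0.3389  0.1554]
[ 0.5465 -0.3407  0.1555]
[ 0.5358 -0.345   0.1557]
[ 0.5464 -0.338   0.1557]
[ 0.5214 -0.2574  0.1559]
[ 0.5411 -0.3402  0.156 ]
[ 0.5503 -0.2486  0.1563]
[ 0.5382 -0.3449  0.1567]
[ 0.5277 -0.3416  0.157 ]
[ 
[... 235 characters left out ...]
.5563 -0.3404  0.1691]
[ 0.5558 -0.3372  0.1714]
[ 0.5135 -0.3388  0.1745]
[ 0.5595 -0.336   0.1772]
[ 0.5524 -0.2494  0.1798]
[ 0.5566 -0.2489  0.1836]
[ 0.5513 -0.251   0.1842]
[ 0.5575 -0.3389  0.185 ]
[ 0.5086 -0.3406  0.1856]
[ 0.5508 -0.2557  0.1857]
[ 0.5071 -0.2533  0.1864]
[ 0.5132 -0.3479  0.1872]
[ 0.5094 -0.2557  0.1876]
[ 0.5541 -0.3404  0.1881]
[ 0.5527 -0.2502  0.189 ]
[ 0.5128 -0.3448  0.1894]
[ 0.5061 -0.2574  0.1908]
[ 0.5597 -0.2525  0.1918]
[ 0.5542 -0.2545  0.1931]
[ 0.5603 -0.3391  0.1943]
[ 0.5535 -0.2514  0.196 ]
sa [ 0.67678516 -0.37049428  0.050304  ] [ 0.77031017 -0.27675855  0.19888377]
sb [ 0.69435474 -0.31566772  0.05022695] [ 0.76218337 -0.19438045  0.19884553]
```

Rack fit: centre about (0.536, −0.299), rack x at +2.8°, posts on the far side, seat at z 0.155 as it should be. I'll pass over the rack first for a closer wrist view.

{"name": "play_rows", "arguments": {
  "commands": [
    [[0.015,-0.005,-0.0065],[0,0,-3.2]],
    [[0.046,-0.015,-0.019],[0,0,-9.6]],
    [[0.092,-0.03,-0.039],[0,0,-19.2]],
    [[0.139,-0.045,-0.058],[0,0,-28.8]],
    [[0.185,-0.06,-0.077],[0,0,-38.4]],
    [[0.231,-0.075,-0.097],[0,0,-48]],
    [[0.271,-0.088,-0.114],[0,0,-56.3]],
    [[0.296,-0.096,-0.124],[0,0,-61.4]],
    [[0.308,-0.1,-0.129],[0,0,-64]],
    [[0.308,-0.1,-0.129],[0,0,-64]]
  ],
  "grip": 1
}}

```text
time: 1.35
position: [0.5305, -0.3793, 0.4215]
orientation: [180.0, 0.0, 90.3]
ft_force: [-0.5, -0.7, 0.3]
finger_gap: 0.997
```

Run:
```python
from h import *
st=r.get_state(); p,d=r.capture("wrist"); cv2.imwrite("pics/w1.png",p[:,:,::-1])
np.savez("w1.npz",p=p,d=d,pos=st["position"],ori=st["orientation"]); print(st)
```

```text
{'time': 1.35, 'joint_positions': array([ 46.4622553 ,  21.85206992, -20.96414413,  79.86266722,
         7.78023464,  79.68358261,  25.75723455]), 'joint_vel': array([ 1.41672784,  0.330171  ,  2.19634081,  0.8662207 ,  0.61430596,
       -0.06661998, -0.44108796]), 'effort': array([ -1.02779936, -46.93793893,  -3.77486452, -25.62155485,
        -0.13938413,   0.0598061 ,   0.04961097]), 'position': array([ 0.53053038, -0.37930423,  0.42149571]), 'orientation': array([1.79984855e+02, 8.68695043e-03, 9.02705170e+01]), 'ft_force': array([-0.51784106, -0.73002283,  0.2562371 ]), 'moment': array([-0.01443829, -0.12697136, -0.00551201]), 'finger_gap': 0.9974965298549713}
```

View pics/w1.png

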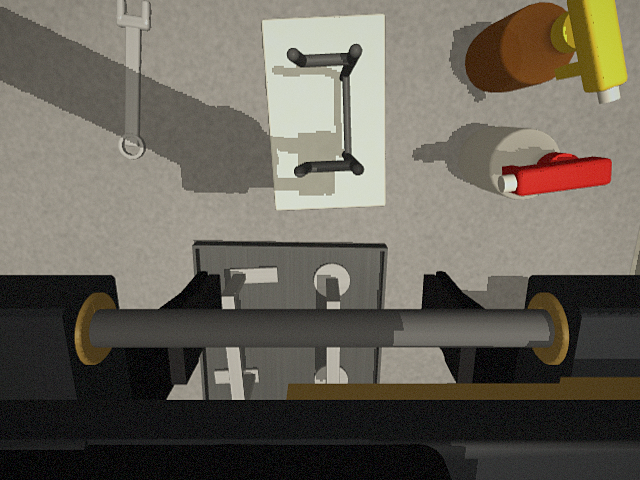

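The wrist view shows the white base at about (325,110), hook arms at v≈60 (left) and v≈165 (right), tips on the robot side (u≈295) and posts at u≈350. Now the fit.

Run:
```python
from h import *
from scipy.optimize import least_squares
a=np.load("w1.npz");p=a["p"].astype(int);d=a["d"];K,T=cam("wrist",dict(position=a["pos"],orientation=a["ori"]));W=world(d,K,T)
S=W[5:220,250:400]; q=S[S[...,2]>.1]
print("base z",np.nanmedian(W[190:205,345:375,2]),"table",np.nanmedian(W[200:230,200:240,2]))
B=S[(S[...,2]>.008)&(S[...,2]<.02)]; print(len(B),cv2.minAreaRect((B[:,:2]*1000).astype(np.float32)))
for s in (1,-1):
    h=q[(q[:,1]>-.297) if s>0 else (q[:,1]<-.297)]
    tip=h[(h[:,0]<.52)&(h[:,2]>.175)]; post=h[(h[:,0]>.545)&(h[:,2]>.178)]; arm=h[(h[:,0]>.522)&(h[:,0]<.545)&(h[:,2]>.14)]
    for nm,t in (("tip",tip),("post",post),("arm",arm)): print(s,nm,len(t),np.median(t,0).round(4),t.min(0).round(4),t.max(0).round(4))
```

```text
base z 0.014622096403741736 table 0.0009259763222593254
19856 ((534.9212646484375, -298.4397888183594), (140.3806915283203, 220.388427734375), 2.64975643157959)
1 tip 188 [ 0.5083 -0.2567  0.1869] [ 0.5028 -0.2608  0.1753] [ 0.5131 -0.2514  0.1898]
1 post 178 [ 0.5535 -0.2545  0.191 ] [ 0.5491 -0.2586  0.1781] [ 0.5583 -0.2494  0.1939]
1 arm 361 [ 0.5334 -0.2552  0.1549] [ 0.5226 -0.2597  0.1491] [ 0.545  -0.2492  0.1576]
-1 tip 146 [ 0.5121 -0.3429  0.1868] [ 0.5068 -0.3482  0.1757] [ 0.5173 -0.3387  0.1901]
-1 post 137 [ 0.5575 -0.3408  0.1909] [ 0.5533 -0.3459  0.1786] [ 0.5624 -0.3365  0.1936]
-1 arm 292 [ 0.5331 -0.342   0.1549] [ 0.5225 -0.3477  0.1502] [ 0.5447 -0.3377  0.1579]
```

Rack centre is (0.5345, −0.2985), yaw 2.65°, and the seat height agrees. Now to the bins.

{"name": "play_rows", "arguments": {
  "commands": [
    [[0.02,0.002,0.002],[0,0,-3.2]],
    [[0.06,0.007,0.005],[0,0,-9.6]],
    [[0.115,0.013,0.01],[0,0,-18.5]],
    [[0.17,0.02,0.014],[0,0,-27.5]],
    [[0.23,0.027,0.02],[0,0,-37]],
    [[0.29,0.034,0.025],[0,0,-46.5]],
    [[0.35,0.041,0.03],[0,0,-56]],
    [[0.41,0.048,0.035],[0,0,-65.5]],
    [[0.47,0.055,0.04],[0,0,-74.5]],
    [[0.53,0.061,0.045],[0,0,-82.4]]
  ]
}}

```text
time: 2.65
position: [0.5886, 0.1516, 0.3758]
orientation: [-179.9, -0.0, 172.9]
ft_force: [1.7, 0.5, 0.1]
finger_gap: 1.002
```

```bash
cat >> h.py <<'E'
def to(pos,yaw):
    st=r.get_state(); R=Ro.from_euler("xyz",st["orientation"],degrees=True); Rt=Ro.from_euler("xyz",[180,0,yaw],degrees=True)
    print("t",st["time"],"now",st["position"].round(4),st["orientation"].round(2),"gap",round(st["finger_gap"],3),"F",st["ft_force"].round(1))
    print("shift",R.inv().apply(np.array(pos)-st["position"]).round(4),"turn",(R.inv()*Rt).as_rotvec(degrees=True).round(2))
E
python3 -c "
from h import *
to([.61,.345,.36],172.7)"
```

```text
t 2.65 now [0.5886 0.1516 0.3758] [-1.7995e+02 -1.0000e-02  1.7287e+02] gap 1.002 F [1.7 0.5 0.1]
shift [0.0028 0.1946 0.0156] turn [-0.05 -0.01  0.17]
```

{"name": "play_rows", "arguments": {
  "commands": [
    [[0.001,0.05,0.004],[0,0,0]],
    [[0.001,0.095,0.008],[0,0,0]],
    [[0.002,0.135,0.011],[0,0,0]],
    [[0.002,0.165,0.013],[0,0,0]],
    [[0.003,0.185,0.015],[0,0,0]],
    [[0.003,0.194,0.016],[0,0,0]],
    [[0.003,0.194,0.016],[0,0,0]],
    [[0.003,0.194,0.016],[0,0,0]],
    [[0.003,0.194,0.016],[0,0,0]],
    [[0.003,0.194,0.016],[0,0,0]]
  ]
}}

```text
time: 3.9
position: [0.6118, 0.3421, 0.3605]
orientation: [-180.0, 0.0, 172.5]
ft_force: [0.4, -0.9, 0.2]
finger_gap: 1.004
```

Run:
```python
from h import *
st=r.get_state(); p,d=r.capture("wrist"); cv2.imwrite("pics/w2.png",p[:,:,::-1])
np.savez("w2.npz",p=p,d=d,pos=st["position"],ori=st["orientation"]); print(st["position"],st["orientation"],st["joint_positions"])
K,T=cam("wrist",st); W=world(d,K,T)
m=(W[...,2]>.076)&(W[...,2]<.095)&(W[...,1]>.3)&(W[...,1]<.42)&(W[...,0]>.4)&(W[...,0]<.62)
q=W[m]; v,u=np.nonzero(m); print(len(q),u.min(),u.max(),v.min(),v.max(),np.median(q[:,2]))
print(cv2.minAreaRect((q[:,:2]*1000).astype(np.float32)))
```

```text
[0.61182517 0.34207734 0.36045444] [-1.79988315e+02  2.64493905e-02  1.72518351e+02] [ -5.42223647  33.32749642 -44.79301422  76.95453942  23.25603896
  78.97054589  32.72207726]
3321 312 331 0 179 0.08580872814297791
((514.6200561523438, 355.920166015625), (16.02842903137207, 146.50555419921875), 83.07038116455078)
```

View pics/w2.png

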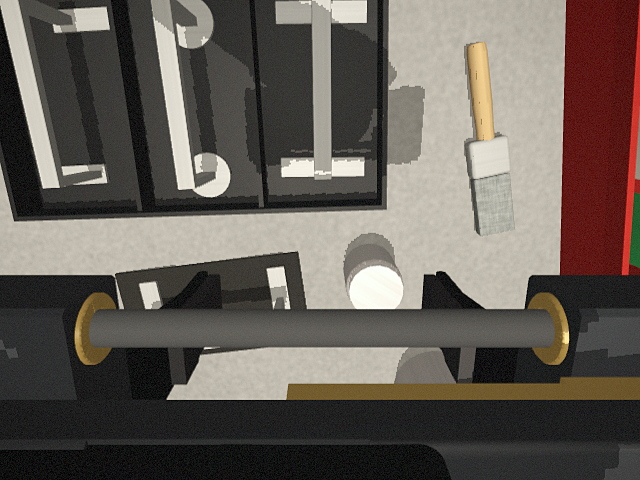

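The H-shaped bracket is at u≈322, and its feet are centred under the bar. Allowing for the end cut off by the frame, its bar centre is (0.508, 0.3565), direction −7°, bar top at z 0.0858 (expected 0.085).

```bash
python3 -c "
from h import *
to([.5085,.3564,.131],173.0)"
```

```text
t 3.95 now [0.6118 0.3422 0.3604] [-1.7999e+02  2.0000e-02  1.7253e+02] gap 0.998 F [ 0.3 -0.5 -0.8]
shift [0.1043 0.0007 0.2294] turn [-0.01  0.02 -0.47]
```

{"name": "play_rows", "arguments": {
  "commands": [
    [[0.02,0,0.005],[0,0,-0.2]],
    [[0.055,0,0.02],[0,0,-0.5]],
    [[0.085,0.001,0.04],[0,0,-0.5]],
    [[0.1,0.001,0.07],[0,0,-0.5]],
    [[0.104,0.001,0.1],[0,0,-0.5]],
    [[0.104,0.001,0.125],[0,0,-0.5]],
    [[0.104,0.001,0.145],[0,0,-0.5]],
    [[0.104,0.001,0.155],[0,0,-0.5]],
    [[0.104,0.001,0.16],[0,0,-0.5]],
    [[0.104,0.001,0.16],[0,0,-0.5]]
  ]
}}

```text
time: 5.2
position: [0.5088, 0.3574, 0.2005]
orientation: [180.0, 0.0, 173.1]
ft_force: [0.9, 0.0, 0.2]
finger_gap: 1.0
```

Run:
```python
from h import *
to([.5085,.3564,.131],173.0)
st=r.get_state(); p,d=r.capture("wrist"); cv2.imwrite("pics/w3.png",p[:,:,::-1])
```

```text
t 5.2 now [0.5088 0.3574 0.2005] [1.7998e+02 2.0000e-02 1.7307e+02] gap 1.0 F [0.9 0.  0.2]
shift [ 0.0002 -0.001   0.0695] turn [0.02 0.02 0.07]
```

View pics/w3.png

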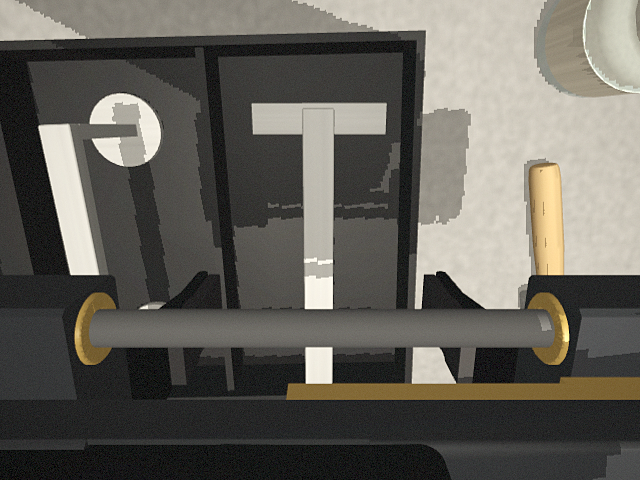

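The bar is centred between the fingers (u≈318) and aligned. Going down, then closing in the same call.

{"name": "play_rows", "arguments": {
  "commands": [
    [[0,-0.001,0.01],[0,0,0]],
    [[0,-0.001,0.025],[0,0,0]],
    [[0,-0.001,0.04],[0,0,0]],
    [[0,-0.001,0.053],[0,0,0]],
    [[0,-0.001,0.062],[0,0,0]],
    [[0,-0.001,0.067],[0,0,0]],
    [[0,-0.001,0.0695],[0,0,0]],
    [[0,-0.001,0.0695],[0,0,0]],
    [[0,-0.001,0.0695],[0,0,0]],
    [[0,-0.001,0.0695],[0,0,0]]
  ]
}}

```text
time: 6.5
position: [0.5086, 0.3563, 0.1311]
orientation: [180.0, 0.0, 173.1]
ft_force: [-0.2, -0.4, -0.1]
finger_gap: 1.002
```

{"name": "play_rows", "arguments": {
  "commands": [
    [[0,0,0],[0,0,0]],
    [[0,0,0],[0,0,0]],
    [[0,0,0],[0,0,0]],
    [[0,0,0],[0,0,0]],
    [[0,0,0],[0,0,0]],
    [[0,0,0],[0,0,0]],
    [[0,0,0],[0,0,0]],
    [[0,0,0],[0,0,0]],
    [[0,0,0],[0,0,0]],
    [[0,0,0],[0,0,0]]
  ],
  "grip": 0
}}

```text
time: 7.75
position: [0.5084, 0.3559, 0.1307]
orientation: [-180.0, -0.0, 173.1]
ft_force: [-0.6, -1.2, 0.6]
finger_gap: 0.177
```

The gap of 0.177 is about 15.4 mm, which is the bar's 16 mm. Lifting.

{"name": "play_rows", "arguments": {
  "commands": [
    [[0,0,-0.006],[0,0,0]],
    [[0,0,-0.02],[0,0,0]],
    [[0,0,-0.045],[0,0,0]],
    [[0,0,-0.08],[0,0,0]],
    [[0,0,-0.115],[0,0,0]],
    [[0,0,-0.15],[0,0,0]],
    [[0,0,-0.185],[0,0,0]],
    [[0,0,-0.21],[0,0,0]],
    [[0,0,-0.225],[0,0,0]],
    [[0,0,-0.23],[0,0,0]]
  ]
}}

```text
time: 9.0
position: [0.5083, 0.3563, 0.3615]
orientation: [180.0, 0.0, 173.1]
ft_force: [0.8, 0.3, -5.1]
finger_gap: 0.182
```

Run:
```python
from h import *
st=r.get_state(); p,d=r.capture("wrist"); cv2.imwrite("pics/w4.png",p[:,:,::-1])
K,T=cam("wrist",st)
np.savez("w4.npz",p=p,d=d,pos=st["position"],ori=st["orientation"])
# bar in tool frame
v,u=np.mgrid[:480,:640]
P=np.stack([(u-K[0,2])/K[0,0]*d,(v-K[1,2])/K[1,1]*d,d],-1); M=r.calibration("wrist")["mount"]
W=P@M[:3,:3].T+M[:3,3]
m=(d>0)&(abs(W[...,2]-.046)<.008)&(abs(W[...,1])<.03)&(W[...,0]>.015); q=W[m]; vv,uu=np.nonzero(m)
print(len(q),vv.min(),vv.max(),np.median(q[:,2]),cv2.minAreaRect((q[:,:2]*1000).astype(np.float32)),q[:,0].max())
g=np.array([[np.median(q[(q[:,0]>a)&(q[:,0]<a+.01)][:,k]) for k in range(3)] for a in (.03,.04,.05,.06)]);print(g)
to([.5345+.0,-.2985,.351],92.65)
```

```text
8575 100 287 0.04496729823099213 ((47.466339111328125, 0.6088771820068359), (64.92459869384766, 16.100637435913086), 0.0184372216463089) 0.079930909327965
[[0.03504286 0.00047139 0.04504608]
 [0.04500811 0.00082465 0.04498548]
 [0.05516316 0.00049094 0.04488469]
 [0.06516061 0.00050118 0.04493854]]
t 9.05 now [0.5083 0.3562 0.3613] [1.7999e+02 3.0000e-02 1.7308e+02] gap 0.182 F [ 0.4  0.7 -4.4]
shift [-0.1048 -0.6468  0.0103] turn [3.000e-02 2.000e-02 8.043e+01]
```

View pics/w4.png

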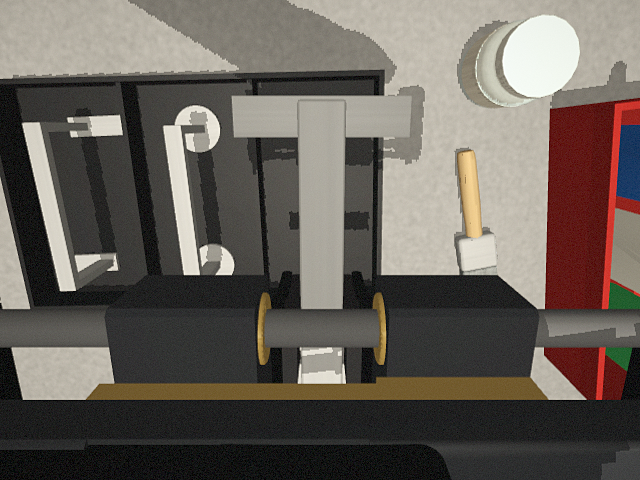

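The bar is level, centred (its end at tool x = +80 mm) and square to the tool, with its centre at tool z = 0.050. Carrying it across with the feet at about z 0.236, above everything.

{"name": "play_rows", "arguments": {
  "commands": [
    [[-0.003,-0.019,0],[0,0,2]],
    [[-0.009,-0.058,0],[0,0,7]],
    [[-0.017,-0.103,0],[0,0,13]],
    [[-0.024,-0.149,0],[0,0,20]],
    [[-0.031,-0.194,0],[0,0,28]],
    [[-0.039,-0.239,0],[0,0,36]],
    [[-0.046,-0.285,0],[0,0,44]],
    [[-0.053,-0.33,0],[0,0,52]],
    [[-0.061,-0.375,0],[0,0,60]],
    [[-0.067,-0.415,0],[0,0,67]]
  ]
}}

```text
time: 10.3
position: [0.5236, -0.067, 0.3597]
orientation: [-179.9, 0.0, 105.7]
ft_force: [0.8, 0.1, -5.0]
finger_gap: 0.179
```

```bash
python3 -c "
from h import *
to([.5345,-.2985,.361],92.65)"
```

```text
t 10.3 now [ 0.5236 -0.067   0.3597] [-179.87    0.    105.65] gap 0.179 F [ 0.8  0.1 -5. ]
shift [-0.2259 -0.052  -0.0012] turn [-0.13  0.02 13.  ]
```

{"name": "play_rows", "arguments": {
  "commands": [
    [[-0.045,-0.01,0],[0,0,4]],
    [[-0.09,-0.021,0],[0,0,7]],
    [[-0.13,-0.03,0],[0,0,9.5]],
    [[-0.165,-0.038,0],[0,0,11.5]],
    [[-0.195,-0.045,-0.001],[0,0,13]],
    [[-0.215,-0.05,-0.001],[0,0,13]],
    [[-0.224,-0.052,-0.001],[0,0,13]],
    [[-0.226,-0.052,-0.001],[0,0,13]],
    [[-0.226,-0.052,-0.001],[0,0,13]],
    [[-0.226,-0.052,-0.001],[0,0,13]]
  ]
}}

```text
time: 11.55
position: [0.5378, -0.2941, 0.362]
orientation: [180.0, -0.0, 93.2]
ft_force: [0.1, -0.5, -5.2]
finger_gap: 0.181
```

Run:
```python
from h import *
to([.5345,-.2985,.210],92.65)
st=r.get_state(); p,d=r.capture("wrist"); cv2.imwrite("pics/w5.png",p[:,:,::-1])
K,T=cam("wrist",st); W=world(d,K,T)
np.savez("w5.npz",p=p,d=d,pos=st["position"],ori=st["orientation"])
```

```text
t 11.55 now [ 0.5378 -0.2941  0.362 ] [ 1.7998e+02 -2.0000e-02  9.3180e+01] gap 0.181 F [ 0.1 -0.5 -5.2]
shift [-0.0042 -0.0036  0.152 ] turn [ 0.02 -0.02  0.53]
```

View pics/w5.png

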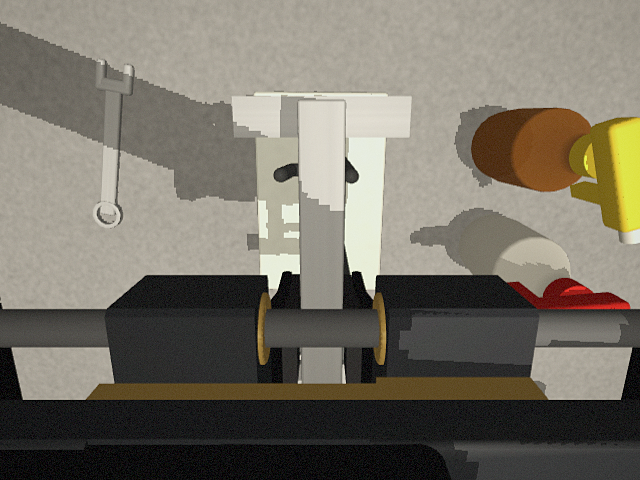

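Hook tip at (283,172) and post at (352,170), one on each side of the bar. I'll re-measure before lowering.

Run:
```python
from h import *
a=np.load("w5.npz");d=a["d"];K,T=cam("wrist",dict(position=a["pos"],orientation=a["ori"]));W=world(d,K,T)
q=W[150:200,265:365].reshape(-1,3)
for nm,m in (("tip",(q[:,2]>.175)&(q[:,2]<.2)&(q[:,0]<.53)),("post",(q[:,2]>.178)&(q[:,2]<.2)&(q[:,0]>.54))):
    t=q[m];print(nm,len(t),np.median(t,0).round(4),t.min(0).round(4),t.max(0).round(4))
to([.5345,-.2985,.210],92.65)
```

```text
tip 224 [ 0.5085 -0.255   0.1867] [ 0.5023 -0.2605  0.1751] [ 0.5136 -0.2506  0.19  ]
post 191 [ 0.5537 -0.2528  0.1909] [ 0.5498 -0.258   0.1781] [ 0.5587 -0.2486  0.1938]
t 11.6 now [ 0.5377 -0.2944  0.362 ] [ 1.7998e+02 -1.0000e-02  9.3160e+01] gap 0.18 F [ 0.1  0.  -5.2]
shift [-0.004  -0.0035  0.152 ] turn [ 0.02 -0.01  0.51]
```

{"name": "play_rows", "arguments": {
  "commands": [
    [[-0.0035,-0.0035,0],[0,0,0.5]],
    [[-0.0035,-0.0035,0.01],[0,0,0.5]],
    [[-0.0035,-0.0035,0.025],[0,0,0.5]],
    [[-0.0035,-0.0035,0.045],[0,0,0.5]],
    [[-0.0035,-0.0035,0.065],[0,0,0.5]],
    [[-0.0035,-0.0035,0.082],[0,0,0.5]],
    [[-0.0035,-0.0035,0.093],[0,0,0.5]],
    [[-0.0035,-0.0035,0.098],[0,0,0.5]],
    [[-0.0035,-0.0035,0.1],[0,0,0.5]],
    [[-0.0035,-0.0035,0.1],[0,0,0.5]]
  ]
}}

```text
time: 12.85
position: [0.5345, -0.2992, 0.2623]
orientation: [179.9, 0.0, 92.6]
ft_force: [0.2, -0.8, -4.7]
finger_gap: 0.179
```

Run:
```python
from h import *
to([.5345,-.2985,.210],92.65)
p,d=r.capture("wrist"); p2,d2=r.capture("scene")
s=p2[170:340,120:310,::-1]; s=cv2.resize(s,(400,358),interpolation=cv2.INTER_CUBIC)
w=cv2.resize(p[:,:,::-1],(400,300)); o=np.zeros((358,800,3),np.uint8);o[:,:400]=s;o[:300,400:]=w
cv2.imwrite("pics/w6.png",o)
```

```text
t 12.85 now [ 0.5345 -0.2992  0.2623] [1.7995e+02 3.0000e-02 9.2570e+01] gap 0.179 F [ 0.2 -0.8 -4.7]
shift [ 0.0007 -0.      0.0523] turn [ 0.05  0.03 -0.08]
```

View pics/w6.png

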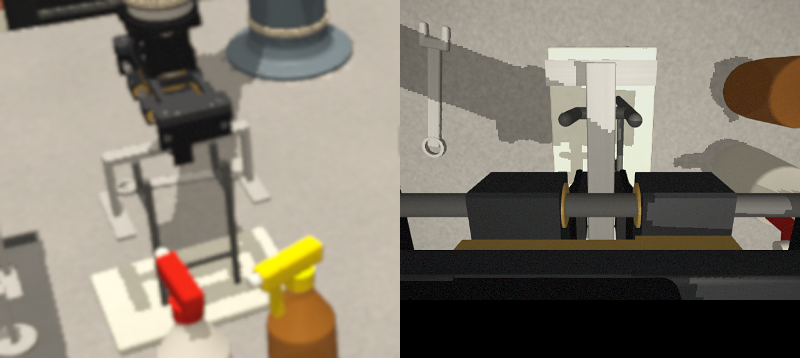

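The bar sits between tips and posts with the legs outside. Lowering to just above the seats.

{"name": "play_rows", "arguments": {
  "commands": [
    [[0,0,0.005],[0,0,0]],
    [[0,0,0.013],[0,0,0]],
    [[0,0,0.022],[0,0,0]],
    [[0,0,0.031],[0,0,0]],
    [[0,0,0.038],[0,0,0]],
    [[0,0,0.043],[0,0,0]],
    [[0,0,0.046],[0,0,0]],
    [[0,0,0.048],[0,0,0]],
    [[0,0,0.049],[0,0,0]],
    [[0,0,0.049],[0,0,0]]
  ]
}}

```text
time: 14.2
position: [0.5343, -0.2991, 0.2129]
orientation: [180.0, 0.0, 92.6]
ft_force: [-0.6, 0.2, -4.9]
finger_gap: 0.179
```

{"name": "play_rows", "arguments": {
  "commands": [
    [[0,0,0.0005],[0,0,0]],
    [[0,0,0.001],[0,0,0]],
    [[0,0,0.0015],[0,0,0]],
    [[0,0,0.002],[0,0,0]],
    [[0,0,0.0025],[0,0,0]],
    [[0,0,0.003],[0,0,0]],
    [[0,0,0.003],[0,0,0]],
    [[0,0,0.003],[0,0,0]],
    [[0,0,0.003],[0,0,0]],
    [[0,0,0.003],[0,0,0]]
  ]
}}

```text
time: 15.45
position: [0.5343, -0.2991, 0.2105]
orientation: [180.0, 0.0, 92.6]
ft_force: [-5.7, 1.4, 5.6]
finger_gap: 0.182
```

Contact: Fz went from −5 to +5.6 N. Checking moments and the view to see that both hooks carry the bar.

Run:
```python
from h import *
st=r.get_state(); print(st["position"],st["orientation"],st["ft_force"],st["moment"])
p,d=r.capture("wrist"); K,T=cam("wrist",st); W=world(d,K,T); p2,d2=r.capture("scene")
s=p2[170:340,120:310,::-1]; s=cv2.resize(s,(400,358),interpolation=cv2.INTER_CUBIC)
w=cv2.resize(p[60:300,200:440,::-1],(400,400)); o=np.zeros((400,800,3),np.uint8);o[:358,:400]=s;o[:,400:]=w
cv2.imwrite("pics/w7.png",o)
for x0 in np.arange(.02,.08,.01):
    M=r.calibration("wrist")["mount"]
q=W[100:280,300:345].reshape(-1,3); q=q[(q[:,2]>.155)&(q[:,2]<.175)]
print(len(q),np.median(q,0), cv2.minAreaRect((q[:,:2]*1000).astype(np.float32)), [np.median(q[(q[:,1]>a)&(q[:,1]<a+.01),2]).round(4) for a in (-.27,-.26,-.25,-.24,-.23)])
```

```text
[ 0.53426898 -0.29911214  0.21047447] [1.79986282e+02 2.18452576e-02 9.25698487e+01] [-5.71446366  1.38294738  5.5700348 ] [0.29786863 0.73713472 0.0824406 ]
8006 [ 0.53129471 -0.24860173  0.16555828] ((531.5188598632812, -250.75103759765625), (15.839642524719238, 62.56216049194336), 2.0642242431640625) [np.float64(0.1655), np.float64(0.1655), np.float64(0.1656), np.float64(0.1656), np.float64(0.1656)]
```

View pics/w7.png

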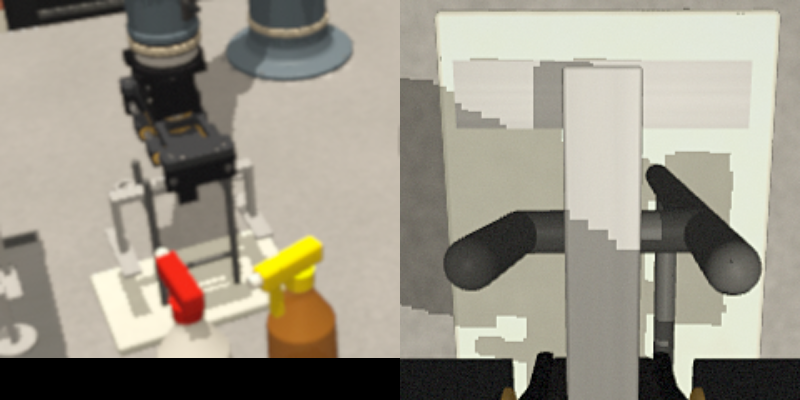

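The bar lies flat on the straight part of the hook (top at 0.1656, level), clear of post and tip. Releasing.

{"name": "play_rows", "arguments": {
  "commands": [
    [[0,0,0],[0,0,0]],
    [[0,0,0],[0,0,0]],
    [[0,0,0],[0,0,0]],
    [[0,0,0],[0,0,0]],
    [[0,0,0],[0,0,0]],
    [[0,0,0],[0,0,0]],
    [[0,0,0],[0,0,0]],
    [[0,0,0],[0,0,0]],
    [[0,0,0],[0,0,0]],
    [[0,0,0],[0,0,0]]
  ],
  "grip": 0.7
}}

```text
time: 16.8
position: [0.5342, -0.2991, 0.2098]
orientation: [180.0, 0.0, 92.6]
ft_force: [0.3, -0.6, 0.2]
finger_gap: 0.699
```

Run:
```python
from h import *
st=r.get_state(); print(st["position"],st["ft_force"],st["moment"],st["finger_gap"])
p,d=r.capture("wrist"); cv2.imwrite("pics/w8.png",p[:,:,::-1])
K,T=cam("wrist",st); W=world(d,K,T)
q=W[100:280,295:350].reshape(-1,3); q=q[(q[:,2]>.155)&(q[:,2]<.175)]
print(len(q),np.median(q,0), cv2.minAreaRect((q[:,:2]*1000).astype(np.float32)))
```

```text
[ 0.53422931 -0.29911822  0.20977592] [ 0.26548831 -0.63736989  0.19288021] [-0.00763495 -0.09015499 -0.04123426] 0.6986567410118811
8440 [ 0.53104414 -0.24821262  0.1655842 ] ((531.3797607421875, -250.6374053955078), (20.099496841430664, 62.19790267944336), 2.6212024688720703)
```

View pics/w8.png

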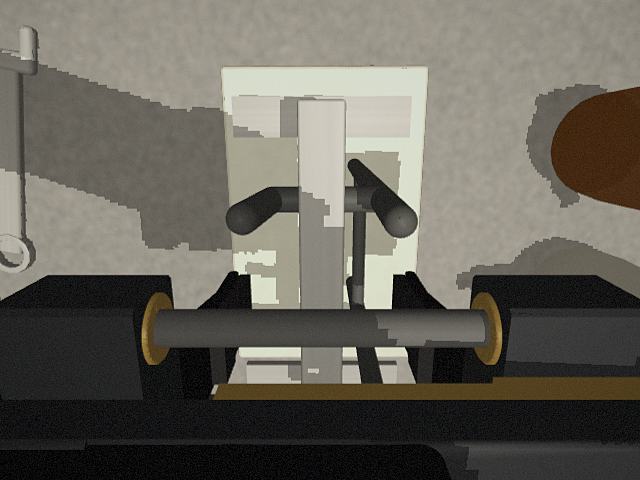

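The fingers are clear, tool force is about zero, and the bar has not moved. Retreating straight up.

{"name": "play_rows", "arguments": {
  "commands": [
    [[0,0,-0.003],[0,0,0]],
    [[0,0,-0.01],[0,0,0]],
    [[0,0,-0.025],[0,0,0]],
    [[0,0,-0.045],[0,0,0]],
    [[0,0,-0.07],[0,0,0]],
    [[0,0,-0.1],[0,0,0]],
    [[0,0,-0.13],[0,0,0]],
    [[0,0,-0.155],[0,0,0]],
    [[0,0,-0.17],[0,0,0]],
    [[0,0,-0.17],[0,0,0]]
  ]
}}

```text
time: 18.1
position: [0.5345, -0.2991, 0.3812]
orientation: [179.9, 0.1, 92.6]
ft_force: [-0.4, -0.1, -0.4]
finger_gap: 0.701
```

{"name": "play_rows", "arguments": {
  "commands": [
    [[-0.01,0,0],[0,0,0]],
    [[-0.03,0,-0.005],[0,0,0]],
    [[-0.055,0,-0.01],[0,0,0]],
    [[-0.08,0,-0.015],[0,0,0]],
    [[-0.1,0,-0.02],[0,0,0]],
    [[-0.115,0,-0.02],[0,0,0]],
    [[-0.12,0,-0.02],[0,0,0]],
    [[-0.12,0,-0.02],[0,0,0]],
    [[-0.12,0,-0.02],[0,0,0]],
    [[-0.12,0,-0.02],[0,0,0]]
  ]
}}

```text
time: 19.35
position: [0.5398, -0.4181, 0.4]
orientation: [180.0, -0.0, 92.6]
ft_force: [-0.3, 0.6, 0.5]
finger_gap: 0.703
```

Run:
```python
from h import *
st=r.get_state(); print(st["time"],st["position"],st["ft_force"])
p,d=r.capture("wrist"); cv2.imwrite("pics/w9.png",p[:,:,::-1]); pt,dt=r.capture("top");p2,_=r.capture("scene")
cv2.imwrite("pics/top9.png",pt[:,:,::-1]);cv2.imwrite("pics/scene9.png",p2[:,:,::-1])
K,T=cam("wrist",st); W=world(d,K,T)
q=W[:270].reshape(-1,3); q=q[(q[:,2]>.161)&(q[:,2]<.17)&(abs(q[:,0]-.5345)<.05)&(abs(q[:,1]+.2985)<.12)]
A=np.c_[q,np.ones(len(q))]; c=np.linalg.lstsq(np.c_[q[:,:2]-[.5345,-.2985],np.ones(len(q))],q[:,2],rcond=None)[0]
print(len(q),np.median(q,0),q.min(0),q.max(0),"plane",c)
print(cv2.minAreaRect((q[:,:2]*1000).astype(np.float32)))
```

```text
19.35 [ 0.53983376 -0.41813738  0.39997995] [-0.34442782  0.59729833  0.54803134]
3610 [ 0.53373102 -0.31400437  0.16566601] [ 0.50719239 -0.37898468  0.16106016] [ 0.55819814 -0.25613095  0.16995338] plane [0.00257063 0.00116153 0.16567782]
((535.57275390625, -317.9753723144531), (51.122337341308594, 121.37984466552734), 2.7449724674224854)
```

View pics/w9.png

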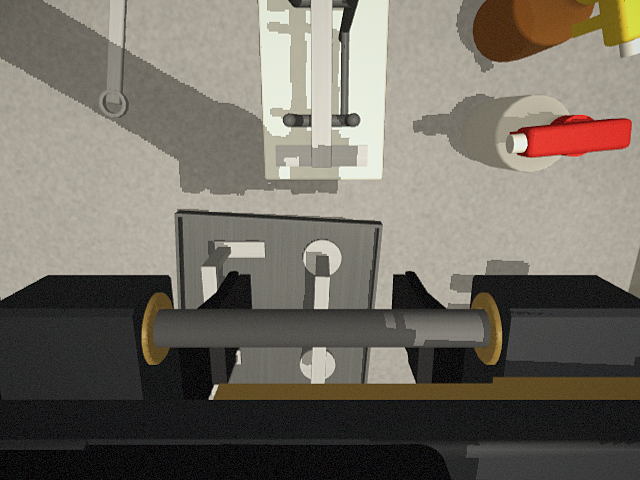

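View pics/scene9.png

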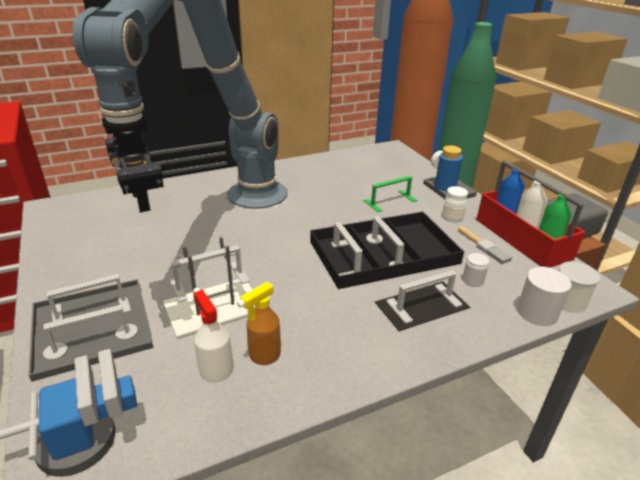

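View pics/top9.png

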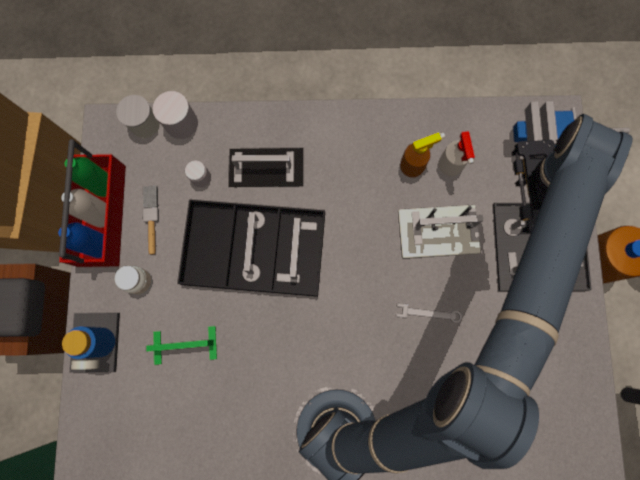

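The bracket hangs level across both hooks. Everything else is where it was, and the arm is clear. Handing in.

```bash
python3 -c "
from workcell import r
print(r.finish_job())"
```

```text
the job is handed in; nothing more can be done
None
```

The long bracket, which matches the sample on the mat, now hangs by its top bar on both hooks of the paint rack. The job was handed in at about 19.5 s, and no verdict was reported. I took it from the left bay, lowered it until it pressed on the hooks with about 10 N, then let go and backed the arm away.

**Final checks:**
- **Bracket:** the bar is level, with its top at z = 0.1657 m (expected 0.165, with a camera height bias of about 0.6 to 1 mm). It lies between the posts and the hook tips, with the legs outside the hooks.
- **Arm:** tool forces were near zero after release, and it is touching nothing.
- **Rest of the bench:** in the last overview pictures, the other two brackets, the samples and the bystanders look unmoved. I compared these by eye only.

**Disagreements:**
- **Sideways force:** while the bar was pressed on the hooks there was a force of about 6 N towards the robot. It disappeared on release without the bracket shifting visibly.
- **Contact on both hooks:** I did not measure this hook by hook while gripping. I infer it from the bar hanging level after release.

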